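# Set the scale's display and weigh a cheese stamp-up

### The arm

A 6-joint arm with a two-finger parallel gripper is mounted at the origin on the work surface. World frame = base frame: x ahead of the robot, y to its left, z up, the work surface at z = 0. Lengths are in mm, angles in degrees, forces in N, time in s.
With the tool pointing down it reaches from about 375 to 900 mm from the base axis. Payload 3.1 kg.
Tool frame: the origin (TCP) lies where the fingers leave the gripper's body, on its centre line; the fingertips stand 70 mm ahead of it and the grasp point (between the pads) lies ctrl.hold_point_z ahead of it (ctrl.hold_point_z is the distance from the TCP to the grasp point, in mm); z points along the fingers, y is the line along which they close (so a half turn about z gives the same grasp; the last joint's range is limited). The gripper opens to 87 mm and grips with 3 to 60 N. Pads are 19 mm wide; open, the fingers measure 117 mm over their backs; the gripper's body (75 mm by 190 mm) begins 51 mm behind the grasp point.
Start: joints at [57.897, 30.224, 82.088, -0, 67.689, -10.227], TCP at [232.828, 579.99, 292.248] pointing down, gripper open.
Joint ranges: [-176.69, 176.69], [-43.24, 126.21], [12.49, 139.97], [-82, 262], [0, 151.66], [-163.58, 163.58]. Speed limits (degrees/s): [159.86, 159.86, 180, 180, 180, 180].

### API

Orientations are given as a 3x3 rotation matrix whose columns are the frame's x, y, z axes.
In Python, from plant import ctrl gives the robot as it stands.
- The arm moves only by the shell command python3 -m crank 'ROWS'. ROWS is JSON, a list of rows, each an object with "gripper": the closure, from 0 (fully open) to 1 (shut); "linear": the shift along the tool's x, y, z in mm, a list of three; "delta_rot": the turn, a rotation vector about the tool's x, y, z in degrees, a list of three. A call has 1 to 20 rows; each row shifts and turns the commanded pose from where the row before left it, along the tool's axes as they then stand; what a row does not reach is not made up. A row lasts 1/10 s, in which the tool goes at most 50 mm and 8.59 degrees, less where a joint would pass 70% of its speed; a pose out of reach is approached as far as the arm can. A call with a gripper value outside its range is refused whole. The fingers move at their own pace and stop on an object; the grip force is fixed at half the most. Time passes only in rows, so rows that do not move let the fingers close. It gives the time, the measured TCP pose, the force, the opening and the grip force at its end, in the units of the state.
- ctrl.read_state(): the state, without advancing time (a new reading comes with each control period).
- ctrl.read_camera(name): name is "side" or "top"; returns a dict with "image" (384x512x3 uint8, red, green, blue), "fx", "fy", "cx", "cy" (pixels), "rvec" (rotation vector, rad) and "tvec" (3), from world to camera coordinates, as OpenCV has them. Camera axes: x right, y down, z forward; pixel columns grow to the right and rows downward; lengths in mm; the calibration is good to about 2 mm. A picture is of the moment at which its call begins. There is no depth.
- ctrl.hand_in(): hands the job in; it is judged then, once.
The state is a dict: "time": time; "q": joint angles; "joint_velocities": joint speeds; "joint_efforts": joint torques, N m; "eef_pos": TCP position; "ee_rot": TCP orientation; "ft_force": force on the tool from outside, world axes, zero at the start; "ft_torque": the same for the moment, N m; "grip_width": finger opening in mm; "grip_force": force on a finger pad.
Only numpy, scipy, OpenCV 4.12 (cv2) and the standard library are available. Lean on these libraries where they do the work, as an engineer would, in place of code of your own. Each camera call takes 0.05 s, during which the arm holds its last target. There are 200 camera calls.

### The job

First tilt the bench scale's folding display up and back until it leans 20 degrees behind upright (110 degrees open from folded flat), let go and see that it stays there for a good second. Then turn the brick-shaped cheese over, so that the stamp hidden on its underside faces up, and set it down gently, lying flat in the middle of the weighing pan, without dropping it. The display must still stand at its angle at the end; leave the other things on the counter where they are.

Things in the scene. Friction and masses are not known exactly. Their poses are not given: they have to be found in the camera images.
- scale: Grey bench scale, 280 (x) x 270 (y) mm, housing top 65 mm high, fixed to the counter. Origin under its centre; x points from its keypad front to its back, y to its left, z up. A steel pan, 190 (x) x 230 (y) mm, lies on it, its top 80 mm above the counter; the pan's middle is 10 mm in front of the scale's centre. At the back two black lugs (22 mm square, 140 mm apart) rise to 105 mm. Its yaw varies by up to 0.2 rad.
- pan_centre (a point): Middle of the pan's flat top face, 80 mm above the counter; axes as the scale's.
- display_hinge (a point): Middle of the display's hinge axis (along the scale's y), 105 mm above the counter and 115 mm behind the scale's centre.
- display_edge (a point): Middle of the display's free edge, 135 mm from the hinge axis, in the panel's mid-plane. The display is a flat grey panel 200 mm wide (along the scale's y), 16 mm thick, reaching from 5 to 135 mm from the hinge axis, mass about 0.3 kg; its screen faces the pan when folded. The point's x axis points from the free edge to the hinge, y is the scale's y, and z is the panel's outer (back) side.
- display (a joint): Opening angle of the display in rad: 0 = folded flat forwards over the pan, 1.57 = upright, 1.92 = leaning back 20 degrees behind upright, which is wanted; stops at 0 and 2.5. Starts between 0.85 and 1.25. The hinge is stiff by friction (about 0.55 N m, some 4 N at the free edge) and stays where it is left; it does not spring back. The free edge can be pinched from above or pushed.
- cheese: Brick-shaped yellow cheese, the only brick among round ones: 110 (x) x 50 (y) x 55 (z) mm, about 0.3 kg, firm. Origin in the middle of its stamped face, which is the underside at the start; z points from the stamped face to the opposite face. It is 50 mm across y, where a gripper takes it best. It stands steadily on its 50 x 55 mm end. The stamp is a 38 mm round paper mark.
- cheese_centre (a point): Centre of the brick cheese, 27.5 mm from its stamped face; axes as the cheese's.
- wheel_a: Bystander: round cheese, 112 mm across, 56 mm high, behind and to the right of the scale. Origin under its centre.
- wheel_b: Bystander: round cheese, 112 mm across, 56 mm high, at the far right. Origin under its centre.
- cup: Bystander: steel cup, 72 mm across, 75 mm high, near the robot. Origin under its centre.
- bowl: Bystander: steel bowl, 130 mm across, 55 mm high, near right. Origin under its centre.
- bottle: Bystander: white plastic bottle, 66 mm across, 190 mm high, at the right. Origin under its centre.
- spatula: Bystander: spatula, 240 mm long, lying along the left of the scale. Origin under its middle.
There are look-alikes about, which are no part of the job. What is shaped like the cheese but pink or purple is not meant.

How it is judged (in metres and radians):
On the way, in this order (a step that is already met when the one before it is completed fails the run):
1. the display leans back 20 degrees (within 5 degrees) and holds there by itself for a second, untouched (value of joint display between 1.83 and 2.01 rad and velocity of joint display between -0.03 and 0.03 rad/s and contact force between each of the arm, the fingers and scale below 0.1 N), for 1 s.
2. after that the brick cheese is turned over, stamp up (angle between cheese's own z axis and vertical above 2.9 rad), for 0.2 s.
At the end, for the whole second after the job is handed in: The display stands at 1.92 rad (leaning back 20 degrees) within 0.09 rad (5 degrees) and is still; the brick cheese lies flat on the pan, stamped face up (within 0.1 rad), its centre within 30 mm of the pan's middle, released and at rest (value of joint display between 1.83 and 2.01 rad and angle between cheese's own z axis and vertical above 3.04 rad and horizontal distance between cheese_centre and pan_centre below 0.03 m and z of cheese_centre in the frame of pan_centre between 0.022 and 0.033 m and linear speed of cheese below 0.02 m/s and velocity of joint display between -0.03 and 0.03 rad/s); the robot touches nothing.
It fails at once if a bystander is moved by more than 30 mm (distance of any of wheel_a, wheel_b, cup, bowl, bottle, spatula from where it was at the start of the episode above 0.03 m).
It fails at once if the cheese is dropped on to the scale from more than about 2 cm (let go over it and falling faster than 0.6 m/s) (contact force between the fingers and cheese below 0.1 N and linear speed of cheese above 0.6 m/s and horizontal distance between cheese_centre and pan_centre below 0.13 m).
It fails at once if the cheese is slammed or pressed on the scale with over 60 N (contact force between cheese and scale above 60 N).
It also fails if it takes over 72 s, if anything falls off the work surface, if the arm or the gripper's body presses on something with over 40 N, if the wrist force passes 120 N, or if a joint passes its speed limit or range.

## Working session

There is one attempt and no reset: what is moved stays moved. The work goes in short steps, Python scripts to look and compute and a shell command to move; the robot and the scene stay as the last step left them, time stands still between calls to the robot, and variables do not carry over. Pictures are saved under pics/ and viewed, at most 12 in all, crops included, and the job is handed in when it is done.

```bash
ls; mkdir -p pics; python3 - <<'E'
from plant import ctrl
import cv2,numpy as np
for n in("side","top"):
    c=ctrl.read_camera(n); cv2.imwrite(f"pics/{n}0.png",c["image"][:,:,::-1]); print({k:np.round(v,3).tolist() for k,v in c.items() if k!="image"})
print(ctrl.hold_point_z, ctrl.read_state())
E
```

```text
pics
{'fx': 428.731, 'fy': 428.731, 'cx': 250.808, 'cy': 186.187, 'rvec': [2.373, -0.673, 0.254], 'tvec': [-472.969, 190.312, 1550.697]}
{'fx': 408.567, 'fy': 408.567, 'cx': 257.868, 'cy': 196.807, 'rvec': [2.166, -2.156, 0.086], 'tvec': [-101.618, 479.872, 1393.38]}
51.0 {'time': 0.1, 'q': array([ 5.78983895e+01,  3.02744483e+01,  8.21478861e+01,  9.54890632e-04,
        6.76911299e+01, -1.02289692e+01]), 'joint_velocities': array([-0.02694474, -0.12431688, -0.12210222, -0.08243546,  0.070599  ,
       -0.01050876]), 'joint_efforts': array([ 7.19649361e-04, -4.40986490e+01, -1.77149892e+01,  6.35924237e-02,
        5.33604529e-02, -3.51650237e-05]), 'eef_pos': array([232.54525054, 579.56598367, 291.36712821]), 'ee_rot': array([[-9.28011691e-01,  3.72549548e-01, -1.06544899e-03],
       [ 3.72550891e-01,  9.28010262e-01, -1.66935143e-03],
       [ 3.66831475e-04, -1.94611161e-03, -9.99998039e-01]]), 'ft_force': array([-0.31095261, -0.49778247,  0.64498746]), 'ft_torque': array([-0.05710273,  0.01277766, -0.02254105]), 'grip_force': 0.0, 'grip_width': 86.82275730054842}
```

View pics/side0.png

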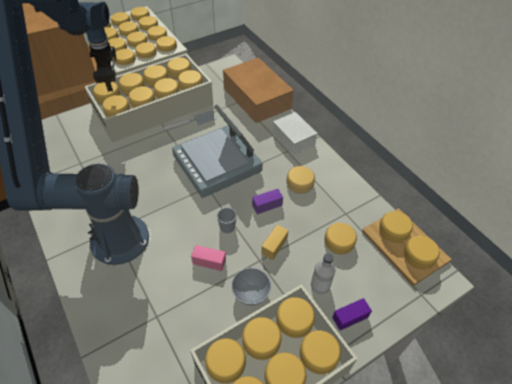

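View pics/top0.png

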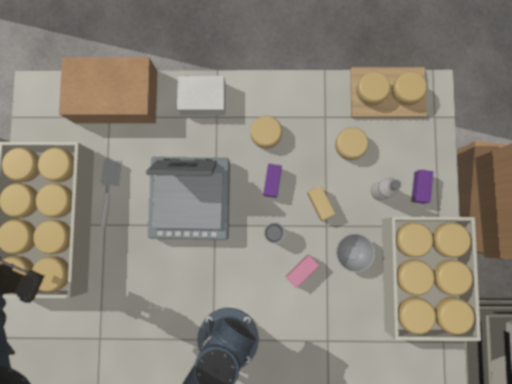

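Brick-shaped candidates in the top view are yellow at (321,203), pink at (303,271), and purple at (272,180) and (423,186). The yellow one fits, since it is the only yellow brick. I'll confirm it in an enlarged crop, along with the scale.

```bash
cat > h.py <<'E'
import cv2,numpy as np
from plant import ctrl
def cam(n): return ctrl.read_camera(n)
def K(c): return np.array([[c["fx"],0,c["cx"]],[0,c["fy"],c["cy"]],[0,0,1.]])
def proj(c,P): return cv2.projectPoints(np.asarray(P,float).reshape(-1,3),np.array(c["rvec"],float),np.array(c["tvec"],float),K(c),None)[0][:,0]
def ray(c,uv,z):
    R=cv2.Rodrigues(np.array(c["rvec"],float))[0]; t=np.array(c["tvec"],float).ravel()
    d=R.T@np.linalg.inv(K(c))@np.array([uv[0],uv[1],1.]); o=-R.T@t
    return o+d*(z-o[2])/d[2]
def crop(im,x,y,w,h,s): return cv2.resize(im[y:y+h,x:x+w,::-1],None,fx=s,fy=s,interpolation=cv2.INTER_CUBIC)
E
python3 - <<'E'
from h import *
t=cam("top");s=cam("side")
a=np.hstack([crop(t["image"],140,150,100,100,4),crop(s["image"],168,100,100,100,4)])
b=np.hstack([crop(t["image"],295,180,50,50,4),crop(s["image"],250,218,50,50,4)])
b=np.hstack([b,np.zeros((200,400,3),np.uint8)])
cv2.imwrite("pics/c1.png",np.vstack([a,b]))
for c,roi in((t,(295,180,50,50)),(s,(250,218,50,50))):
    x,y,w,h=roi; m=cv2.inRange(cv2.cvtColor(c["image"][y:y+h,x:x+w],cv2.COLOR_RGB2HSV),(15,90,60),(35,255,255))
    k=max(cv2.findContours(m,0,1)[0],key=cv2.contourArea); print(cv2.minAreaRect(k),cv2.contourArea(k))
for z in(0,55): print(ray(t,(321,203),z),ray(s,(275,241),z))
E
```

```text
((21.100000381469727, 25.199996948242188), (28.174455642700195, 2.6832809448242188), 63.43495178222656) 25.5
((24.192304611206055, 23.46154022216797), (16.36365509033203, 33.282012939453125), 33.6900634765625) 473.5
[ 461.54507634 -320.59387552    0.        ] [ 472.86486009 -300.9475913     0.        ]
[ 456.86394497 -313.18344475   55.        ] [ 450.96464025 -328.41455908   55.        ]
```

View pics/c1.png

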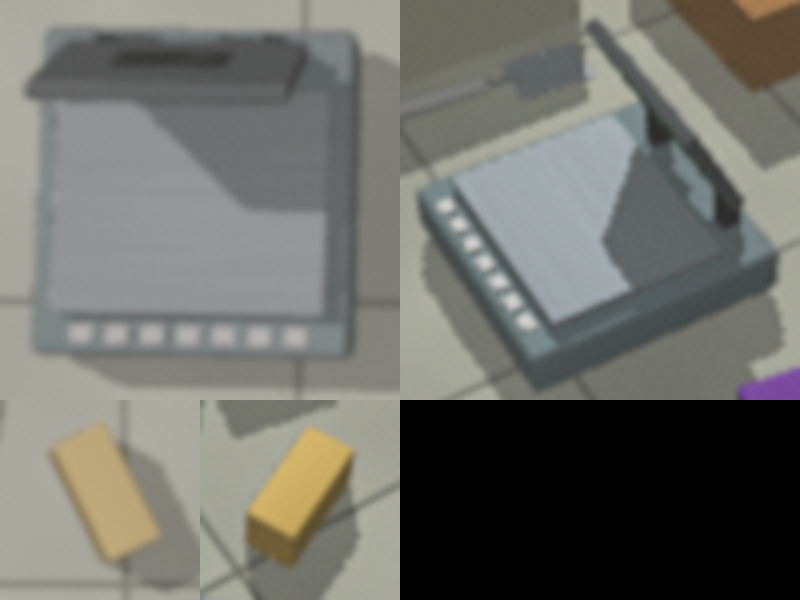

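The crop confirms the yellow brick (top view about (321,203)) as the cheese. The others are pink or purple. The display is partly open, with its free edge in the top view from about (147,173) to (212,174). Next I fit the poses from the corners.

```bash
cat > fit.py <<'E'
from h import *
from scipy.optimize import least_squares
t=cam("top");s=cam("side")
def px(o,p): return [(o[0]+(a+.5)/4-.5,o[1]+(b+.5)/4-.5) for a,b in p]
def place(v,P): 
    c,s_=np.cos(v[2]),np.sin(v[2]); P=np.array(P,float); return np.c_[v[0]+c*P[:,0]-s_*P[:,1],v[1]+s_*P[:,0]+c*P[:,1],P[:,2]]
# cheese
T=px((295,180),[(52,50),(105,24),(160,133),(110,160)]); S=px((250,218),[(112,28),(154,55),(96,140),(48,114),(92,167),(47,145)])
L,W=55,25
def fc(v):
    A=place(v,[(L,W,55),(L,-W,55),(-L,-W,55),(-L,W,55)])
    B=place(v,[(L,W,55),(L,-W,55),(-L,-W,55),(-L,W,55),(-L,-W,0),(-L,W,0)])
    return np.r_[(proj(t,A)-T).ravel(),(proj(s,B)-S).ravel()]
r=least_squares(fc,[460,-318,0.5],loss="soft_l1"); print("cheese",r.x[:2],np.degrees(r.x[2])); print(np.round(r.fun,1))
def panel(a,d,w,o): # d from hinge, w along y, o outer offset
    return (115-d*np.cos(a)+o*np.sin(a)*1.0, w, 105+d*np.sin(a)+o*np.cos(a))
Ts=px((140,150),[(45,30),(355,33),(352,352),(33,352),(48,308),(323,317)])
Ss=px((168,100),[(18,190),(138,388)])
def fs(v):
    A=place(v,[(140,135,65),(140,-135,65),(-140,-135,65),(-140,135,65),(-105,115,80),(-105,-115,80)])
    B=place(v,[(-140,135,65),(-140,-135,0)])
    return np.r_[(proj(t,A)-Ts).ravel(),(proj(s,B)-Ss).ravel()]
r=least_squares(fs,[450,100,0.],loss="soft_l1"); v=r.x;print("scale",v[:2],np.degrees(v[2])); print(np.round(r.fun,1))
Td=px((140,150),[(28,94),(290,99)])
for a in np.radians(range(45,80,5)):
    P=place(v,[panel(a,135,100,-8),panel(a,135,-100,-8),panel(a,135,100,8),panel(a,135,-100,8)])
    print(np.degrees(a),np.round((proj(t,P)-[140,150])*4).tolist(),np.round((proj(s,P)-[168,100])*4).tolist())
np.save("scale.npy",v)
E
python3 fit.py
```

```text
cheese [ 459.42768935 -316.28385869] 26.754829164329273
[ 0.2 -1.1  0.1 -1.1  1.5  0.6  0.7  0.5 -1.1 -1.4  0.7 -2.  -0.1 -0.3
 -0.7 -0.4  0.2  1.1 -0.9  0.1]
scale [475.82162547 134.34970759] -0.5245333746002883
[-0.6 -1.8  0.8 -1.7 -0.3  1.3 -1.   0.1  0.3  0.6  0.8 -0.6 -1.3 -0.9
  0.   3.9]
45.0 [[32.0, 150.0], [292.0, 153.0], [28.0, 133.0], [291.0, 137.0]] [[151.0, 57.0], [251.0, 180.0], [160.0, 44.0], [261.0, 166.0]]
50.0 [[29.0, 138.0], [291.0, 141.0], [26.0, 120.0], [290.0, 123.0]] [[158.0, 47.0], [259.0, 170.0], [168.0, 35.0], [270.0, 157.0]]
55.0 [[27.0, 125.0], [290.0, 128.0], [24.0, 106.0], [289.0, 109.0]] [[165.0, 38.0], [267.0, 160.0], [177.0, 26.0], [279.0, 148.0]]
59.99999999999999 [[25.0, 111.0], [289.0, 114.0], [22.0, 91.0], [288.0, 94.0]] [[174.0, 29.0], [276.0, 151.0], [186.0, 18.0], [289.0, 140.0]]
65.0 [[23.0, 97.0], [288.0, 100.0], [21.0, 76.0], [288.0, 79.0]] [[182.0, 21.0], [285.0, 143.0], [195.0, 11.0], [299.0, 132.0]]
70.0 [[21.0, 82.0], [288.0, 85.0], [20.0, 60.0], [287.0, 63.0]] [[192.0, 13.0], [295.0, 134.0], [205.0, 4.0], [309.0, 124.0]]
75.0 [[20.0, 66.0], [288.0, 69.0], [20.0, 45.0], [287.0, 48.0]] [[201.0, 6.0], [305.0, 127.0], [215.0, -2.0], [320.0, 118.0]]
```

Cheese is at (459,-316), long axis at 27°. Scale is at (476,134), yaw about -0.5°, display about 66°. I'll push the display with closed fingers.

```bash
python3 -m crank '[{"gripper":1,"linear":[0,0,-14],"delta_rot":[0,0,-7.3]},{"gripper":1,"linear":[0,0,-14],"delta_rot":[0,0,-7.3]},{"gripper":1,"linear":[0,0,-14],"delta_rot":[0,0,-7.3]}]'
python3 -m crank '[{"gripper":1,"linear":[-13,-28,0],"delta_rot":[0,0,0]},{"gripper":1,"linear":[-13,-28,0],"delta_rot":[0,0,0]},{"gripper":1,"linear":[-13,-28,0],"delta_rot":[0,0,0]},{"gripper":1,"linear":[-13,-28,0],"delta_rot":[0,0,0]},{"gripper":1,"linear":[-13,-28,0],"delta_rot":[0,0,0]},{"gripper":1,"linear":[-13,-28,0],"delta_rot":[0,0,0]},{"gripper":1,"linear":[-13,-28,0],"delta_rot":[0,0,0]},{"gripper":1,"linear":[-13,-28,0],"delta_rot":[0,0,0]},{"gripper":1,"linear":[-13,-28,0],"delta_rot":[0,0,0]},{"gripper":1,"linear":[-13,-28,0],"delta_rot":[0,0,0]},{"gripper":1,"linear":[-13,-28,0],"delta_rot":[0,0,0]},{"gripper":1,"linear":[-13,-28,0],"delta_rot":[0,0,0]},{"gripper":1,"linear":[-13,-28,0],"delta_rot":[0,0,0]},{"gripper":1,"linear":[-13,-28,0],"delta_rot":[0,0,0]},{"gripper":1,"linear":[-13,-28,0],"delta_rot":[0,0,0]},{"gripper":1,"linear":[-13,-28,0],"delta_rot":[0,0,0]}]'
```

```text
time: 0.6
eef_pos: [232.8, 579.9, 334.5]
ee_rot: [[-1.0, -0.006, -0.0], [-0.006, 1.0, -0.001], [0.0, -0.001, -1.0]]
ft_force: [0.2, -0.7, -0.0]
grip_width: 70.6
grip_force: 0.0
time: 2.2
eef_pos: [441.4, 130.9, 334.4]
ee_rot: [[-1.0, -0.0, 0.0], [-0.0, 1.0, 0.0], [-0.0, 0.0, -1.0]]
ft_force: [0.7, 0.2, -0.1]
grip_width: 0.6
grip_force: 0.0
```

```bash
python3 -m crank '[{"gripper":1,"linear":[0,0,16],"delta_rot":[0,0,0]},{"gripper":1,"linear":[0,0,16],"delta_rot":[0,0,0]},{"gripper":1,"linear":[0,0,16],"delta_rot":[0,0,0]},{"gripper":1,"linear":[0,0,16],"delta_rot":[0,0,0]},{"gripper":1,"linear":[-20,0,0],"delta_rot":[0,0,0]},{"gripper":1,"linear":[-20,0,0],"delta_rot":[0,0,0]},{"gripper":1,"linear":[-20,0,0],"delta_rot":[0,0,0]}]'
python3 -m crank '[{"gripper":1,"linear":[-6,0,0],"delta_rot":[0,0,0]},{"gripper":1,"linear":[-6,0,0],"delta_rot":[0,0,0]},{"gripper":1,"linear":[-6,0,0],"delta_rot":[0,0,0]},{"gripper":1,"linear":[-6,0,0],"delta_rot":[0,0,0]},{"gripper":1,"linear":[-6,0,0],"delta_rot":[0,0,0]},{"gripper":1,"linear":[-6,0,0],"delta_rot":[0,0,0]},{"gripper":1,"linear":[-6,0,0],"delta_rot":[0,0,0]},{"gripper":1,"linear":[-6,0,0],"delta_rot":[0,0,0]},{"gripper":1,"linear":[-6,0,0],"delta_rot":[0,0,0]},{"gripper":1,"linear":[-6,0,0],"delta_rot":[0,0,0]}]'
python3 -m crank '[{"gripper":1,"linear":[-5,0,0],"delta_rot":[0,0,0]},{"gripper":1,"linear":[-5,0,0],"delta_rot":[0,0,0]},{"gripper":1,"linear":[-5,0,0],"delta_rot":[0,0,0]},{"gripper":1,"linear":[-5,0,0],"delta_rot":[0,0,0]},{"gripper":1,"linear":[-5,0,0],"delta_rot":[0,0,0]},{"gripper":1,"linear":[-5,0,0],"delta_rot":[0,0,0]}]'
python3 - <<'E'
from h import *
t=cam("top");s=cam("side")
cv2.imwrite("pics/d1.png",np.hstack([crop(t["image"],140,120,100,140,4),crop(s["image"],168,70,100,140,4)]))
E
```

```text
time: 2.9
eef_pos: [501.7, 132.1, 270.2]
ee_rot: [[-1.0, -0.0, -0.0], [-0.0, 1.0, 0.0], [0.0, 0.0, -1.0]]
ft_force: [0.2, 0.5, -0.3]
grip_width: 0.4
grip_force: 0.0
time: 3.9
eef_pos: [558.1, 132.3, 270.2]
ee_rot: [[-1.0, -0.001, -0.007], [-0.001, 1.0, -0.0], [0.007, -0.0, -1.0]]
ft_force: [-4.8, -0.4, 3.8]
grip_width: 0.9
grip_force: 2.6
time: 4.5
eef_pos: [589.9, 132.1, 269.8]
ee_rot: [[-1.0, -0.001, -0.004], [-0.001, 1.0, -0.0], [0.004, -0.0, -1.0]]
ft_force: [-5.5, -0.6, 2.2]
grip_width: 0.5
grip_force: 2.8
```

View pics/d1.png

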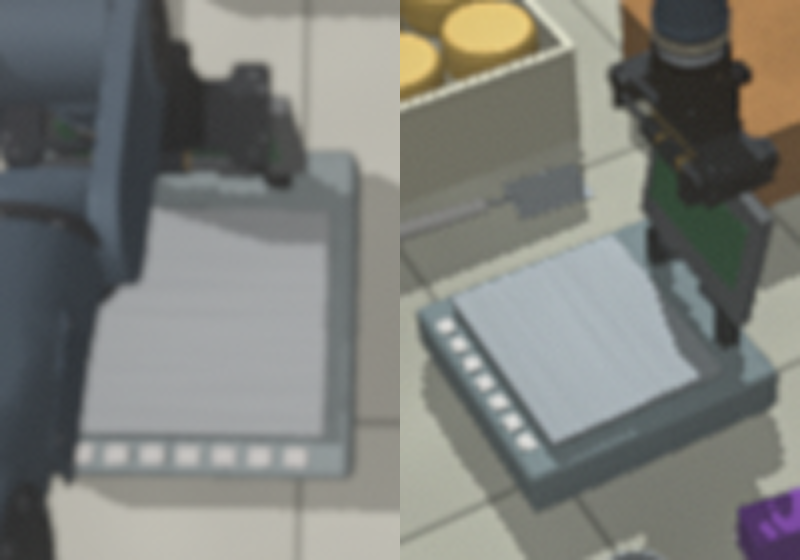

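```bash
python3 -m crank '[{"gripper":1,"linear":[-5,0,0],"delta_rot":[0,0,0]},{"gripper":1,"linear":[-5,0,0],"delta_rot":[0,0,0]},{"gripper":1,"linear":[-2,0,0],"delta_rot":[0,0,0]},{"gripper":1,"linear":[0,0,0],"delta_rot":[0,0,0]},{"gripper":1,"linear":[0,0,0],"delta_rot":[0,0,0]}]'
python3 -m crank '[{"gripper":1,"linear":[15,0,0],"delta_rot":[0,0,0]},{"gripper":1,"linear":[25,0,0],"delta_rot":[0,0,0]},{"gripper":1,"linear":[30,0,0],"delta_rot":[0,0,0]},{"gripper":0,"linear":[40,0,-10],"delta_rot":[0,0,0]},{"gripper":0,"linear":[20,-20,-40],"delta_rot":[0,0,0]},{"gripper":0,"linear":[10,-40,-20],"delta_rot":[0,0,0]},{"gripper":0,"linear":[10,-40,0],"delta_rot":[0,0,0]},{"gripper":0,"linear":[0,-40,0],"delta_rot":[0,0,0]},{"gripper":0,"linear":[0,-40,0],"delta_rot":[0,0,0]},{"gripper":0,"linear":[0,-40,0],"delta_rot":[0,0,0]},{"gripper":0,"linear":[0,-40,0],"delta_rot":[0,0,0]}]'
python3 - <<'E'
from h import *
t=cam("top");s=cam("side")
cv2.imwrite("pics/d2.png",np.hstack([crop(t["image"],140,120,100,140,4),crop(s["image"],168,70,100,140,4)]))
v=np.load("scale.npy")
def place(P):
    c,s_=np.cos(v[2]),np.sin(v[2]); P=np.array(P,float); return np.c_[v[0]+c*P[:,0]-s_*P[:,1],v[1]+s_*P[:,0]+c*P[:,1],P[:,2]]
def panel(a,d,w,o): return (115-d*np.cos(a)+o*np.sin(a), w, 105+d*np.sin(a)+o*np.cos(a))
v[2]=np.radians(v[2]) if abs(v[2])>.3 else v[2]
print(v)
for a in np.radians(range(95,126,5)):
    P=place([panel(a,135,100,-8),panel(a,135,-100,-8),panel(a,135,-100,8),panel(a,135,100,8)])
    print(np.degrees(a),np.round((proj(t,P)-[140,120])*4).tolist(),np.round((proj(s,P)-[168,70])*4+[400,0]).tolist())
E
```

```text
time: 5.1
eef_pos: [601.4, 132.1, 268.7]
ee_rot: [[-1.0, -0.001, -0.005], [-0.001, 1.0, -0.0], [0.005, -0.0, -1.0]]
ft_force: [-4.9, 0.2, -0.5]
grip_width: 0.6
grip_force: 2.2
time: 6.2
eef_pos: [454.7, -130.6, 341.3]
ee_rot: [[-1.0, -0.0, 0.006], [-0.0, 1.0, -0.003], [-0.006, -0.003, -1.0]]
ft_force: [0.2, 0.0, -0.2]
grip_width: 56.5
grip_force: 0.0
[ 4.75821625e+02  1.34349708e+02 -9.15483442e-03]
95.0 [[20.0, 123.0], [288.0, 126.0], [289.0, 105.0], [22.0, 102.0]] [[642.0, 105.0], [748.0, 224.0], [763.0, 219.0], [656.0, 101.0]]
100.0 [[21.0, 108.0], [288.0, 110.0], [290.0, 90.0], [23.0, 88.0]] [[653.0, 102.0], [759.0, 220.0], [774.0, 216.0], [666.0, 99.0]]
105.00000000000001 [[23.0, 93.0], [289.0, 96.0], [290.0, 77.0], [25.0, 74.0]] [[663.0, 100.0], [770.0, 217.0], [784.0, 215.0], [676.0, 98.0]]
110.0 [[24.0, 79.0], [290.0, 81.0], [292.0, 64.0], [27.0, 61.0]] [[673.0, 99.0], [780.0, 215.0], [793.0, 214.0], [686.0, 98.0]]
115.0 [[27.0, 66.0], [291.0, 68.0], [293.0, 51.0], [30.0, 49.0]] [[683.0, 98.0], [790.0, 214.0], [803.0, 214.0], [695.0, 99.0]]
119.99999999999999 [[29.0, 53.0], [292.0, 56.0], [294.0, 40.0], [33.0, 38.0]] [[692.0, 98.0], [799.0, 214.0], [811.0, 215.0], [704.0, 100.0]]
125.00000000000001 [[32.0, 42.0], [294.0, 44.0], [296.0, 31.0], [36.0, 28.0]] [[701.0, 100.0], [808.0, 215.0], [819.0, 217.0], [712.0, 103.0]]
```

View pics/d2.png

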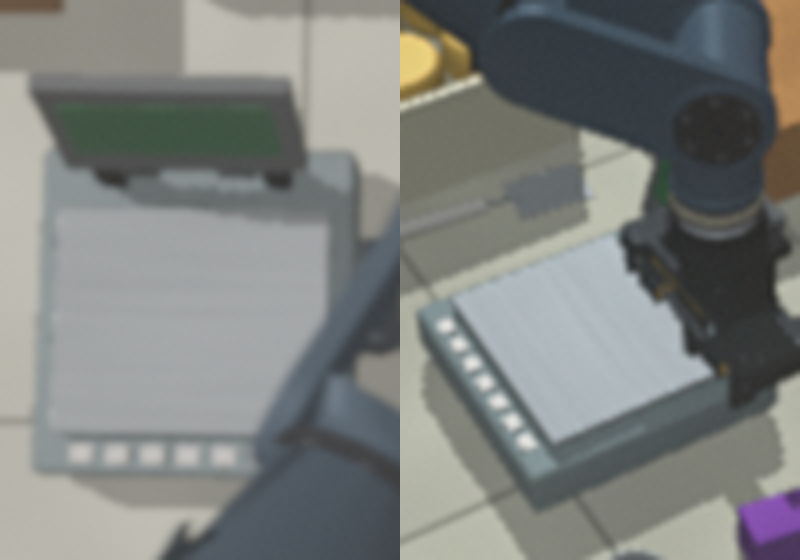

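```bash
cat > ang.py <<'E'
from h import *
from scipy.optimize import least_squares
t=cam("top"); im=cv2.cvtColor(t["image"],cv2.COLOR_RGB2GRAY).astype(float)
v=np.load("scale.npy"); yaw=v[2]
print("yaw rad/deg check",yaw)
def W(x0,P): P=np.array(P,float); c,s=np.cos(yaw),np.sin(yaw); return np.c_[x0+c*P[:,0]-s*P[:,1],v[1]+s*P[:,0]+c*P[:,1],P[:,2]]
def panel(a,d,w,o): return (115-d*np.cos(a)+o*np.sin(a), w, 105+d*np.sin(a)+o*np.cos(a))
# column-averaged vertical profile over cols 155..205, gradients
for cols in((156,166),(180,185),(196,205)):
    p=im[125:262,cols[0]:cols[1]].mean(1); g=np.diff(p); i=np.argsort(-abs(g))[:14]; print(cols,sorted([(int(k)+125,round(float(g[k]))) for k in i]))
obs=[(160+78/4-.375-40), ]
T=lambda y:120+(y+.5)/4-.5
O=np.array([T(79),T(97),T(165),T(152),T(470)])
def f(q):
    x0,a=q
    P=W(x0,[panel(a,135,0,8),panel(a,135,0,-8),panel(a,5,0,-8),(140,-130,65),(-140,0,65)])
    return proj(t,P)[:,1]-O
r=least_squares(f,[475,1.87]);print(r.x[0],np.degrees(r.x[1]),r.fun)
E
python3 ang.py
```

```text
yaw rad/deg check -0.009154834423371826
(156, 166) [(141, -12), (142, -15), (161, 15), (162, 11), (226, -10), (227, -18), (229, 17), (230, 19), (234, -11), (235, -14), (236, -12), (238, 10), (239, 12), (240, 10)]
(180, 185) [(142, -16), (161, 20), (162, 21), (171, 24), (172, 15), (227, -21), (228, -13), (230, 15), (246, 18), (255, -13), (256, -16), (257, -17), (258, -15), (259, -14)]
(196, 205) [(137, -18), (138, -24), (139, -15), (142, -14), (143, -13), (163, 23), (164, 21), (173, 14), (227, -17), (228, -15), (230, 18), (231, 13), (236, -16), (237, -14)]
477.30391025601233 103.74108332598823 [-0.18725189  0.1118731   1.0975826  -1.86738521  0.78356548]
```

Estimate is about 105–106°, so I'll push about 5.5 mm more.

```bash
python3 -m crank '[{"gripper":1,"linear":[0,33,0],"delta_rot":[0,0,0]},{"gripper":1,"linear":[0,33,0],"delta_rot":[0,0,0]},{"gripper":1,"linear":[0,33,0],"delta_rot":[0,0,0]},{"gripper":1,"linear":[0,33,0],"delta_rot":[0,0,0]},{"gripper":1,"linear":[0,33,0],"delta_rot":[0,0,0]},{"gripper":1,"linear":[0,33,0],"delta_rot":[0,0,0]},{"gripper":1,"linear":[0,33,0],"delta_rot":[0,0,0]},{"gripper":1,"linear":[0,33,0],"delta_rot":[0,0,0]},{"gripper":1,"linear":[-15,0,18],"delta_rot":[0,0,0]},{"gripper":1,"linear":[-25,0,18],"delta_rot":[0,0,0]},{"gripper":1,"linear":[-30,0,18],"delta_rot":[0,0,0]},{"gripper":1,"linear":[-30,0,18],"delta_rot":[0,0,0]},{"gripper":1,"linear":[-20,0,0],"delta_rot":[0,0,0]},{"gripper":1,"linear":[0,0,0],"delta_rot":[0,0,0]}]'
```

```text
time: 7.75
eef_pos: [575.8, 137.3, 267.8]
ee_rot: [[-1.0, -0.001, 0.004], [-0.001, 1.0, 0.001], [-0.004, 0.001, -1.0]]
ft_force: [-0.1, 0.2, 0.8]
grip_width: 0.7
grip_force: 0.0
```

```bash
python3 -m crank '[{"gripper":1,"linear":[-10,0,0],"delta_rot":[0,0,0]},{"gripper":1,"linear":[-10,0,0],"delta_rot":[0,0,0]},{"gripper":1,"linear":[-4,0,0],"delta_rot":[0,0,0]},{"gripper":1,"linear":[-4,0,0],"delta_rot":[0,0,0]},{"gripper":1,"linear":[-3.5,0,0],"delta_rot":[0,0,0]},{"gripper":1,"linear":[0,0,0],"delta_rot":[0,0,0]},{"gripper":1,"linear":[0,0,0],"delta_rot":[0,0,0]}]'
```

```text
time: 8.45
eef_pos: [603.3, 136.3, 268.1]
ee_rot: [[-1.0, -0.0, -0.003], [-0.0, 1.0, 0.0], [0.003, 0.0, -1.0]]
ft_force: [-4.2, 0.3, 1.7]
grip_width: 0.4
grip_force: 2.6
```

```bash
python3 -m crank '[{"gripper":1,"linear":[15,0,0],"delta_rot":[0,0,0]},{"gripper":1,"linear":[25,0,0],"delta_rot":[0,0,0]},{"gripper":1,"linear":[30,0,0],"delta_rot":[0,0,0]},{"gripper":1,"linear":[40,0,-10],"delta_rot":[0,0,0]},{"gripper":0,"linear":[20,-20,-40],"delta_rot":[0,0,0]},{"gripper":0,"linear":[10,-40,-20],"delta_rot":[0,0,0]},{"gripper":0,"linear":[10,-40,0],"delta_rot":[0,0,0]},{"gripper":0,"linear":[0,-40,0],"delta_rot":[0,0,0]},{"gripper":0,"linear":[0,-40,0],"delta_rot":[0,0,0]},{"gripper":0,"linear":[0,-40,0],"delta_rot":[0,0,0]},{"gripper":0,"linear":[0,-40,0],"delta_rot":[0,0,0]},{"gripper":0,"linear":[0,-40,0],"delta_rot":[0,0,0]},{"gripper":0,"linear":[0,-40,0],"delta_rot":[0,0,0]},{"gripper":0,"linear":[0,-40,0],"delta_rot":[0,0,0]},{"gripper":0,"linear":[0,-40,0],"delta_rot":[0,0,0]}]'
python3 - <<'E'
from h import *
t=cam("top");s=cam("side")
cv2.imwrite("pics/d3.png",np.hstack([crop(t["image"],140,130,65,70,6),crop(s["image"],205,80,65,90,6)[:420]]))
E
```

```text
time: 9.95
eef_pos: [455.2, -286.6, 338.7]
ee_rot: [[-1.0, 0.0, 0.003], [0.0, 1.0, -0.003], [-0.003, -0.003, -1.0]]
ft_force: [0.2, -1.1, 0.0]
grip_width: 80.4
grip_force: 0.0
```

View pics/d3.png

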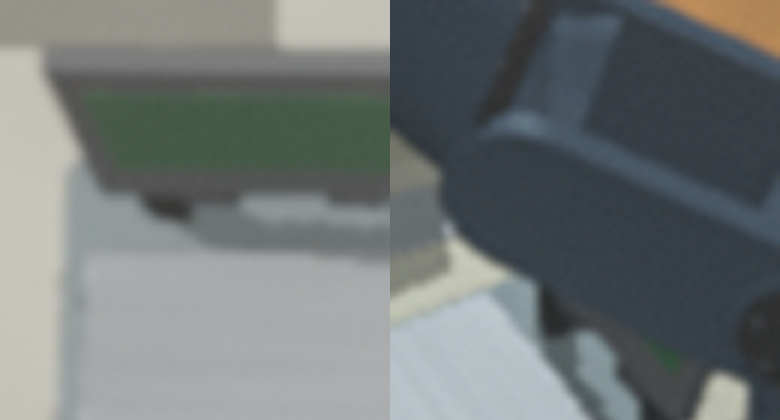

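```bash
python3 - <<'E'
from h import *
from scipy.optimize import least_squares
t=cam("top"); im=cv2.cvtColor(t["image"],cv2.COLOR_RGB2GRAY).astype(float)
v=np.load("scale.npy"); yaw=v[2]
def W(x0,P): P=np.array(P,float); c,s=np.cos(yaw),np.sin(yaw); return np.c_[x0+c*P[:,0]-s*P[:,1],v[1]+s*P[:,0]+c*P[:,1],P[:,2]]
panel=lambda a,d,w,o:(115-d*np.cos(a)+o*np.sin(a), w, 105+d*np.sin(a)+o*np.cos(a))
c=lambda y:130+(y+.5)/6-.5
O=np.array([c(47),c(77),c(190),c(252),228.3,237.0])
def f(q):
    P=W(q[0],[panel(q[1],135,60,8),panel(q[1],135,60,-8),panel(q[1],5,60,-8),(85,60,80),(-105,100,80),(-140,100,65)])
    return proj(t,P)[:,1]-O
r=least_squares(f,[475,1.87]);print(r.x[0],np.degrees(r.x[1]),np.round(r.fun,2))
for d in(-2,0,2): # sensitivity to camera height / x
    r2=least_squares(lambda a:f([r.x[0]+d,a[0]])[:3],[1.87]); print(d,np.degrees(r2.x),np.round(r2.fun,2))
r3=least_squares(lambda q:f(q)[:3],[475,1.87]);print(r3.x[0],np.degrees(r3.x[1]),r3.fun)
E
```

```text
475.81452972650425 106.59322349899168 [ 0.16 -0.2   0.85 -0.75 -0.98  0.92]
-2 [107.57830018] [ 0.16 -0.24  1.41]
0 [106.59322348] [ 0.16 -0.2   0.85]
2 [105.61877383] [ 0.15 -0.15  0.29]
478.9058426700028 105.09131510621383 [ 0.14427002 -0.13329067 -0.01110101]
```

Estimate is about 106.5°, and the last push only reached x=603.3 because of lag. One more push to about 608 to centre it.

```bash
python3 -m crank '[{"gripper":1,"linear":[0,42,0],"delta_rot":[0,0,0]},{"gripper":1,"linear":[0,42,0],"delta_rot":[0,0,0]},{"gripper":1,"linear":[0,42,0],"delta_rot":[0,0,0]},{"gripper":1,"linear":[0,42,0],"delta_rot":[0,0,0]},{"gripper":1,"linear":[0,42,0],"delta_rot":[0,0,0]},{"gripper":1,"linear":[0,42,0],"delta_rot":[0,0,0]},{"gripper":1,"linear":[0,42,0],"delta_rot":[0,0,0]},{"gripper":1,"linear":[0,42,0],"delta_rot":[0,0,0]},{"gripper":1,"linear":[0,42,0],"delta_rot":[0,0,0]},{"gripper":1,"linear":[0,42,0],"delta_rot":[0,0,0]},{"gripper":1,"linear":[-15,0,18],"delta_rot":[0,0,0]},{"gripper":1,"linear":[-25,0,18],"delta_rot":[0,0,0]},{"gripper":1,"linear":[-30,0,18],"delta_rot":[0,0,0]},{"gripper":1,"linear":[-30,0,16],"delta_rot":[0,0,0]},{"gripper":1,"linear":[-20,0,0],"delta_rot":[0,0,0]},{"gripper":1,"linear":[-20,0,0],"delta_rot":[0,0,0]},{"gripper":1,"linear":[0,0,0],"delta_rot":[0,0,0]},{"gripper":1,"linear":[0,0,0],"delta_rot":[0,0,0]}]'
```

```text
time: 11.9
eef_pos: [593.6, 136.9, 268.1]
ee_rot: [[-1.0, -0.001, -0.001], [-0.001, 1.0, 0.0], [0.001, 0.0, -1.0]]
ft_force: [0.4, -0.1, -0.0]
grip_width: 0.4
grip_force: 0.0
```

```bash
python3 -m crank '[{"gripper":1,"linear":[-6,0,0],"delta_rot":[0,0,0]},{"gripper":1,"linear":[-4,0,0],"delta_rot":[0,0,0]},{"gripper":1,"linear":[-4,0,0],"delta_rot":[0,0,0]},{"gripper":1,"linear":[-2,0,0],"delta_rot":[0,0,0]},{"gripper":1,"linear":[0,0,0],"delta_rot":[0,0,0]},{"gripper":1,"linear":[0,0,0],"delta_rot":[0,0,0]}]'
```

```text
time: 12.5
eef_pos: [608.5, 136.4, 267.3]
ee_rot: [[-1.0, -0.0, -0.006], [-0.001, 1.0, 0.0], [0.006, 0.0, -1.0]]
ft_force: [-4.3, 1.6, -0.7]
grip_width: 0.2
grip_force: 2.2
```

Reached 608.5. Back out and turn for the cheese: tool x to azimuth 27°, which keeps joint 6 in range.

```bash
python3 -m crank '[{"gripper":1,"linear":[15,0,0],"delta_rot":[0,0,0]},{"gripper":1,"linear":[25,0,0],"delta_rot":[0,0,0]},{"gripper":1,"linear":[30,0,0],"delta_rot":[0,0,0]},{"gripper":1,"linear":[40,0,-10],"delta_rot":[0,0,0]},{"gripper":0,"linear":[0,-20,-40],"delta_rot":[0,0,0]},{"gripper":0,"linear":[0,-40,-20],"delta_rot":[0,0,0]},{"gripper":0,"linear":[0,-40,0],"delta_rot":[0,0,0]},{"gripper":0,"linear":[0,-40,0],"delta_rot":[0,0,0]},{"gripper":0,"linear":[0,-40,0],"delta_rot":[0,0,0]},{"gripper":0,"linear":[0,-40,0],"delta_rot":[0,0,0]},{"gripper":0,"linear":[0,-40,0],"delta_rot":[0,0,0]},{"gripper":0,"linear":[0,-40,0],"delta_rot":[0,0,0]},{"gripper":0,"linear":[0,-40,0],"delta_rot":[0,0,0]},{"gripper":0,"linear":[0,-40,0],"delta_rot":[0,0,0]},{"gripper":0,"linear":[0,-40,0],"delta_rot":[0,0,0]}]'
python3 -m crank '[{"gripper":0,"linear":[0,0,0],"delta_rot":[0,0,8.5]},{"gripper":0,"linear":[0,0,0],"delta_rot":[0,0,8.5]},{"gripper":0,"linear":[0,0,0],"delta_rot":[0,0,8.5]},{"gripper":0,"linear":[0,0,0],"delta_rot":[0,0,8.5]},{"gripper":0,"linear":[0,0,0],"delta_rot":[0,0,8.5]},{"gripper":0,"linear":[0,0,0],"delta_rot":[0,0,8.5]},{"gripper":0,"linear":[0,0,0],"delta_rot":[0,0,8.5]},{"gripper":0,"linear":[0,0,0],"delta_rot":[0,0,8.5]},{"gripper":0,"linear":[0,0,0],"delta_rot":[0,0,8.5]},{"gripper":0,"linear":[0,0,0],"delta_rot":[0,0,8.5]},{"gripper":0,"linear":[0,0,0],"delta_rot":[0,0,8.5]},{"gripper":0,"linear":[0,0,0],"delta_rot":[0,0,8.5]},{"gripper":0,"linear":[0,0,0],"delta_rot":[0,0,8.5]},{"gripper":0,"linear":[0,0,0],"delta_rot":[0,0,8.5]},{"gripper":0,"linear":[0,0,0],"delta_rot":[0,0,8.5]},{"gripper":0,"linear":[0,0,0],"delta_rot":[0,0,8.5]},{"gripper":0,"linear":[0,0,0],"delta_rot":[0,0,8.5]},{"gripper":0,"linear":[0,0,0],"delta_rot":[0,0,8.5]}]'
python3 -m crank '[{"gripper":0,"linear":[0,0,0],"delta_rot":[0,-7.5,0]},{"gripper":0,"linear":[0,0,0],"delta_rot":[0,-7.5,0]},{"gripper":0,"linear":[0,0,0],"delta_rot":[0,-7.5,0]},{"gripper":0,"linear":[0,0,0],"delta_rot":[0,-7.5,0]},{"gripper":0,"linear":[0,0,0],"delta_rot":[0,0,0]},{"gripper":0,"linear":[0,0,0],"delta_rot":[0,0,0]}]'
cat > goto.py <<'E'
import sys,numpy as np
from plant import ctrl
from scipy.spatial.transform import Rotation as Ro
# goto.py gx gy gz(grasp point) az theta : tool-axes shift and turn needed
gx,gy,gz,az,th=map(float,sys.argv[1:6]); st=ctrl.read_state(); R=np.array(st["ee_rot"]);p=np.array(st["eef_pos"])
a=np.radians(az);T=Ro.from_euler("z",a)*Ro.from_matrix([[1,0,0],[0,-1,0],[0,0,-1]])
T=Ro.from_matrix(Ro.from_euler("z",a).as_matrix()@np.array([[1,0,0],[0,-1,0],[0,0,-1.]]))*Ro.from_euler("y",th,degrees=True)
T=T.as_matrix(); g=np.array([gx,gy,gz]); d=g-51*T[:,2]-p
print("shift in tool now",np.round(R.T@d,1),"in target frame",np.round(T.T@d,1),"turn",np.round(np.degrees(Ro.from_matrix(R.T@T).as_rotvec()),2),"q",np.round(st["q"],1),"target TCP",np.round(p+d,1),"t",st["time"],"now grasp",np.round(p+51*R[:,2],1))
E
python3 goto.py 459 -316 30 27 -30
```

```text
time: 14.0
eef_pos: [501.2, -286.5, 339.0]
ee_rot: [[-1.0, -0.0, 0.003], [-0.0, 1.0, -0.003], [-0.003, -0.003, -1.0]]
ft_force: [0.9, 0.6, 1.4]
grip_width: 80.6
grip_force: 0.0
time: 15.8
eef_pos: [501.4, -284.8, 338.9]
ee_rot: [[0.894, 0.449, 0.003], [0.449, -0.894, -0.003], [0.001, 0.004, -1.0]]
ft_force: [0.9, -0.3, -1.2]
grip_width: 86.9
grip_force: 0.0
time: 16.4
eef_pos: [501.4, -283.9, 337.9]
ee_rot: [[0.772, 0.455, -0.443], [0.395, -0.89, -0.227], [-0.497, 0.001, -0.867]]
ft_force: [0.4, 0.4, 0.0]
grip_width: 86.8
grip_force: 0.0
shift in tool now [107.9   9.1 242.2] in target frame [108.6   9.3 241.8] turn [ 0.08 -0.17  0.07] q [-30.7  31.2  77.7 -24.9  88.3  36.8] target TCP [ 481.7 -304.4   74.2] t 16.4 now grasp [ 478.8 -295.5  293.7]
```

```bash
python3 -m crank '[{"gripper":0,"linear":[18,1.5,23],"delta_rot":[0,0,0]},{"gripper":0,"linear":[18,1.5,23],"delta_rot":[0,0,0]},{"gripper":0,"linear":[18,1.5,23],"delta_rot":[0,0,0]},{"gripper":0,"linear":[18,1.5,23],"delta_rot":[0,0,0]},{"gripper":0,"linear":[18,1.5,23],"delta_rot":[0,0,0]},{"gripper":0,"linear":[18,1.5,23],"delta_rot":[0,0,0]},{"gripper":0,"linear":[0,0,0],"delta_rot":[0,0,0]},{"gripper":0,"linear":[0,0,0],"delta_rot":[0,0,0]}]'
python3 goto.py 459 -316 30 27 -30
python3 - <<'E'
from h import *
t=cam("top");s=cam("side")
cv2.imwrite("pics/g1.png",np.hstack([crop(t["image"],140,130,65,70,6),crop(s["image"],240,180,65,70,6)]))
E
```

```text
time: 17.2
eef_pos: [526.3, -281.6, 165.5]
ee_rot: [[0.772, 0.453, -0.445], [0.393, -0.891, -0.227], [-0.499, 0.0, -0.866]]
ft_force: [0.7, -0.4, 0.9]
grip_width: 86.8
grip_force: 0.0
shift in tool now [2.200e+00 1.000e-01 1.041e+02] in target frame [2.300e+00 1.000e-01 1.041e+02] turn [-0.   -0.05 -0.04] q [-29.4  44.6  81.5 -25.7  73.3  45.4] target TCP [ 481.7 -304.4   74.2] t 17.2 now grasp [ 503.6 -293.1  121.3]
```

View pics/g1.png

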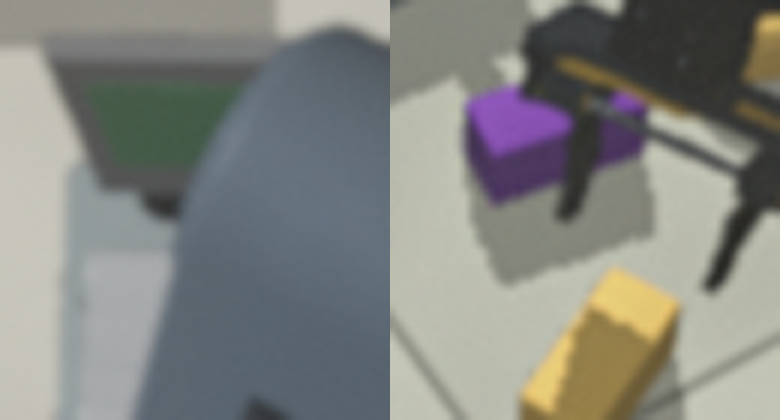

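The display's outer edge moved from row 47 to 36 in the crop, so it stands at about 109.5°, as wanted. The fingers straddle the yellow brick's line, so I go in and grip.

```bash
python3 -m crank '[{"gripper":0,"linear":[1,0,13],"delta_rot":[0,0,0]},{"gripper":0,"linear":[1,0,13],"delta_rot":[0,0,0]},{"gripper":0,"linear":[0,0,13],"delta_rot":[0,0,0]},{"gripper":0,"linear":[0,0,13],"delta_rot":[0,0,0]},{"gripper":0,"linear":[0,0,13],"delta_rot":[0,0,0]},{"gripper":0,"linear":[0,0,13],"delta_rot":[0,0,0]},{"gripper":0,"linear":[0,0,13],"delta_rot":[0,0,0]},{"gripper":0,"linear":[0,0,12],"delta_rot":[0,0,0]},{"gripper":0.2,"linear":[0,0,0],"delta_rot":[0,0,0]},{"gripper":0.3,"linear":[0,0,0],"delta_rot":[0,0,0]},{"gripper":1,"linear":[0,0,0],"delta_rot":[0,0,0]},{"gripper":1,"linear":[0,0,0],"delta_rot":[0,0,0]},{"gripper":1,"linear":[0,0,0],"delta_rot":[0,0,0]},{"gripper":1,"linear":[0,0,0],"delta_rot":[0,0,0]}]'; python3 goto.py 459 -316 30 27 -30
```

```text
time: 18.7
eef_pos: [482.9, -303.5, 75.0]
ee_rot: [[0.772, 0.455, -0.444], [0.394, -0.891, -0.228], [-0.499, 0.001, -0.866]]
ft_force: [1.3, 0.3, 0.5]
grip_width: 49.8
grip_force: 29.9
shift in tool now [-0.8  0.3  1.5] in target frame [-0.8  0.3  1.5] turn [ 0.09 -0.04  0.02] q [-33.   50.5  87.9 -29.7  61.1  49. ] target TCP [ 481.7 -304.4   74.2] t 18.7 now grasp [ 460.2 -315.2   30.8]
```

```bash
python3 -m crank '[{"gripper":1,"linear":[0,0,-8],"delta_rot":[0,0,0]},{"gripper":1,"linear":[0,0,-20],"delta_rot":[0,0,0]},{"gripper":1,"linear":[0,0,-30],"delta_rot":[0,0,0]},{"gripper":1,"linear":[0,0,-30],"delta_rot":[0,0,0]},{"gripper":1,"linear":[0,0,-30],"delta_rot":[0,0,0]},{"gripper":1,"linear":[0,0,-30],"delta_rot":[0,0,0]},{"gripper":1,"linear":[0,0,-30],"delta_rot":[0,0,0]},{"gripper":1,"linear":[0,0,-20],"delta_rot":[0,0,0]},{"gripper":1,"linear":[0,0,0],"delta_rot":[0,0,0]}]'; python3 goto.py 440 20 290 27 -30;python3 goto.py 466 134 200 90 60
```

```text
time: 19.6
eef_pos: [572.9, -257.9, 248.8]
ee_rot: [[0.774, 0.456, -0.439], [0.394, -0.89, -0.23], [-0.496, 0.005, -0.868]]
ft_force: [0.5, -0.5, -2.9]
grip_width: 50.1
grip_force: 29.9
shift in tool now [ -13.6 -307.4  -92.4] in target frame [ -13.9 -307.9  -90.6] turn [ 0.32 -0.28 -0.03] q [-25.8  41.1  73.  -23.6  85.2  43.2] target TCP [462.7  31.6 334.2] t 19.6 now grasp [ 550.5 -269.6  204.5]
shift in tool now [  65.8 -358.3  -12.8] in target frame [ 153.7 -106.9  312.8] turn [ 18.35  79.94 -66.68] q [-25.8  41.1  73.  -23.6  85.2  43.2] target TCP [466.   89.8 225.5] t 19.6 now grasp [ 550.5 -269.6  204.5]
```

```bash
python3 -m crank '[{"gripper":1,"linear":[-1,-26,-8],"delta_rot":[0,0,0]},{"gripper":1,"linear":[-1,-26,-8],"delta_rot":[0,0,0]},{"gripper":1,"linear":[-1,-26,-8],"delta_rot":[0,0,0]},{"gripper":1,"linear":[-1,-26,-8],"delta_rot":[0,0,0]},{"gripper":1,"linear":[-1,-26,-8],"delta_rot":[0,0,0]},{"gripper":1,"linear":[-1,-26,-8],"delta_rot":[0,0,0]},{"gripper":1,"linear":[-1,-26,-8],"delta_rot":[0,0,0]},{"gripper":1,"linear":[-1,-26,-8],"delta_rot":[0,0,0]},{"gripper":1,"linear":[-1,-26,-8],"delta_rot":[0,0,0]},{"gripper":1,"linear":[-1,-26,-8],"delta_rot":[0,0,0]},{"gripper":1,"linear":[-1,-26,-8],"delta_rot":[0,0,0]},{"gripper":1,"linear":[-1,-24,-8],"delta_rot":[0,0,0]},{"gripper":1,"linear":[0,0,0],"delta_rot":[0,0,0]}]'
python3 -m crank '[{"gripper":1,"linear":[0,0,0],"delta_rot":[1.41,6.15,-5.13]},{"gripper":1,"linear":[0,0,0],"delta_rot":[1.41,6.15,-5.13]},{"gripper":1,"linear":[0,0,0],"delta_rot":[1.41,6.15,-5.13]},{"gripper":1,"linear":[0,0,0],"delta_rot":[1.41,6.15,-5.13]},{"gripper":1,"linear":[0,0,0],"delta_rot":[1.41,6.15,-5.13]},{"gripper":1,"linear":[0,0,0],"delta_rot":[1.41,6.15,-5.13]},{"gripper":1,"linear":[0,0,0],"delta_rot":[1.41,6.15,-5.13]},{"gripper":1,"linear":[0,0,0],"delta_rot":[1.41,6.15,-5.13]},{"gripper":1,"linear":[0,0,0],"delta_rot":[1.41,6.15,-5.13]},{"gripper":1,"linear":[0,0,0],"delta_rot":[1.41,6.15,-5.13]},{"gripper":1,"linear":[0,0,0],"delta_rot":[1.41,6.15,-5.13]},{"gripper":1,"linear":[0,0,0],"delta_rot":[1.41,6.15,-5.13]},{"gripper":1,"linear":[0,0,0],"delta_rot":[1.41,6.15,-5.13]},{"gripper":1,"linear":[0,0,0],"delta_rot":[0,0,0]},{"gripper":1,"linear":[0,0,0],"delta_rot":[0,0,0]}]'
python3 goto.py 466 134 150 90 60
```

```text
time: 20.9
eef_pos: [461.2, 37.0, 334.9]
ee_rot: [[0.769, 0.457, -0.447], [0.396, -0.89, -0.227], [-0.501, -0.002, -0.865]]
ft_force: [-0.2, -1.1, -3.0]
grip_width: 50.3
grip_force: 29.9
time: 22.4
eef_pos: [462.9, 34.1, 334.1]
ee_rot: [[0.011, 1.0, -0.002], [0.5, -0.004, 0.866], [0.866, -0.01, -0.5]]
ft_force: [-0.3, 0.6, -2.8]
grip_width: 49.9
grip_force: 29.9
shift in tool now [-109.4    4.5  127.6] in target frame [-109.4    3.1  127.6] turn [-0.09  0.01 -0.63] q [-33.2  26.9 105.1  46.4  91.1 -50.9] target TCP [466.   89.8 175.5] t 22.4 now grasp [462.8  78.2 308.6]
```

```bash
python3 -m crank '[{"gripper":1,"linear":[-13,0.5,16],"delta_rot":[0,0,-0.6]},{"gripper":1,"linear":[-13,0.5,16],"delta_rot":[0,0,0]},{"gripper":1,"linear":[-14,0.5,16],"delta_rot":[0,0,0]},{"gripper":1,"linear":[-14,0.5,16],"delta_rot":[0,0,0]},{"gripper":1,"linear":[-14,0.5,16],"delta_rot":[0,0,0]},{"gripper":1,"linear":[-14,0.5,16],"delta_rot":[0,0,0]},{"gripper":1,"linear":[-14,0,16],"delta_rot":[0,0,0]},{"gripper":1,"linear":[-13,0,16],"delta_rot":[0,0,0]},{"gripper":1,"linear":[0,0,0],"delta_rot":[0,0,0]},{"gripper":1,"linear":[0,0,0],"delta_rot":[0,0,0]}]'
python3 goto.py 466 134 136.5 90 60
python3 - <<'E'
from h import *
s=cam("side"); cv2.imwrite("pics/p1.png",crop(s["image"],160,80,120,120,5))
E
```

```text
time: 23.4
eef_pos: [466.4, 91.7, 177.4]
ee_rot: [[-0.004, 1.0, -0.002], [0.499, 0.004, 0.867], [0.867, 0.003, -0.499]]
ft_force: [0.1, 0.3, -2.6]
grip_width: 49.8
grip_force: 29.9
shift in tool now [-14.3  -0.4   6. ] in target frame [-14.3  -0.4   6.1] turn [-0.12 -0.07  0.25] q [-26.9  43.8 111.5  53.7  73.2 -67.3] target TCP [466.   89.8 162. ] t 23.4 now grasp [466.3 135.9 152. ]
```

View pics/p1.png

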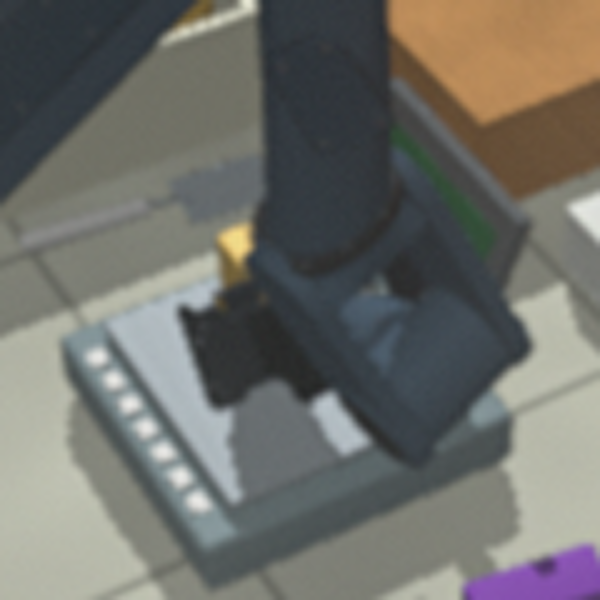

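The cheese hangs end-down above the pan, its top end at about (237,250) in the crop. The wrist is clear of the display. Lowering.

```bash
python3 -m crank '[{"gripper":1,"linear":[-4.3,0,2.5],"delta_rot":[0,0,0]},{"gripper":1,"linear":[-4.3,0,2.5],"delta_rot":[0,0,0]},{"gripper":1,"linear":[-1.7,0,1],"delta_rot":[0,0,0]},{"gripper":1,"linear":[0,0,0],"delta_rot":[0,0,0]},{"gripper":1,"linear":[0,0,0],"delta_rot":[0,0,0]}]' ; python3 goto.py 466 134 136.5 90 60; python3 -m crank '[{"gripper":1,"linear":[-0.9,0,0.5],"delta_rot":[0,0,0]},{"gripper":1,"linear":[-0.9,0,0.5],"delta_rot":[0,0,0]},{"gripper":1,"linear":[0,0,0],"delta_rot":[0,0,0]}]'
```

```text
time: 23.95
eef_pos: [466.3, 91.6, 165.0]
ee_rot: [[-0.004, 1.0, -0.001], [0.498, 0.003, 0.867], [0.867, 0.003, -0.498]]
ft_force: [-0.9, 0.5, -2.7]
grip_width: 50.0
grip_force: 29.9
shift in tool now [-3.5 -0.3 -0. ] in target frame [-3.5 -0.3 -0. ] turn [-0.08 -0.15  0.21] q [-27.   45.4 111.5  54.1  72.4 -68.7] target TCP [466.   89.8 162. ] t 23.95 now grasp [466.2 135.8 139.6]
time: 24.25
eef_pos: [466.3, 91.6, 162.8]
ee_rot: [[-0.004, 1.0, -0.002], [0.498, 0.003, 0.867], [0.867, 0.003, -0.498]]
ft_force: [0.4, -0.5, -2.5]
grip_width: 50.2
grip_force: 29.9
```

```bash
python3 -m crank '[{"gripper":1,"linear":[-0.9,0,0.5],"delta_rot":[0,0,0]},{"gripper":1,"linear":[0,0,0],"delta_rot":[0,0,0]}]'; python3 -m crank '[{"gripper":1,"linear":[-0.9,0,0.5],"delta_rot":[0,0,0]},{"gripper":1,"linear":[0,0,0],"delta_rot":[0,0,0]}]'
```

```text
time: 24.45
eef_pos: [466.3, 91.6, 161.8]
ee_rot: [[-0.004, 1.0, -0.002], [0.498, 0.003, 0.867], [0.867, 0.003, -0.498]]
ft_force: [0.0, -0.3, -3.4]
grip_width: 49.8
grip_force: 29.9
time: 24.65
eef_pos: [466.3, 91.6, 160.8]
ee_rot: [[-0.004, 1.0, -0.002], [0.498, 0.003, 0.867], [0.867, 0.003, -0.498]]
ft_force: [-0.7, -0.4, -2.3]
grip_width: 49.8
grip_force: 29.9
```

```bash
python3 -m crank '[{"gripper":1,"linear":[-0.9,0,0.5],"delta_rot":[0,0,0]},{"gripper":1,"linear":[0,0,0],"delta_rot":[0,0,0]}]'; python3 -m crank '[{"gripper":1,"linear":[-0.9,0,0.5],"delta_rot":[0,0,0]},{"gripper":1,"linear":[0,0,0],"delta_rot":[0,0,0]}]'
```

```text
time: 24.85
eef_pos: [466.3, 91.6, 159.9]
ee_rot: [[-0.004, 1.0, -0.001], [0.497, 0.003, 0.867], [0.867, 0.003, -0.497]]
ft_force: [0.5, -0.2, -1.8]
grip_width: 49.9
grip_force: 29.9
time: 25.05
eef_pos: [466.2, 91.7, 159.7]
ee_rot: [[-0.004, 1.0, -0.001], [0.496, 0.003, 0.868], [0.868, 0.003, -0.496]]
ft_force: [-0.8, -2.7, 4.9]
grip_width: 49.8
grip_force: 29.9
```

Contact at about 5 N. Release and back off.

```bash
python3 -m crank '[{"gripper":0.3,"linear":[0,0,0],"delta_rot":[0,0,0]},{"gripper":0.2,"linear":[0,0,0],"delta_rot":[0,0,0]},{"gripper":0,"linear":[0,0,0],"delta_rot":[0,0,0]},{"gripper":0,"linear":[0,0,0],"delta_rot":[0,0,0]},{"gripper":0,"linear":[0,0,0],"delta_rot":[0,0,0]},{"gripper":0,"linear":[0,0,-10],"delta_rot":[0,0,0]},{"gripper":0,"linear":[0,0,-20],"delta_rot":[0,0,0]},{"gripper":0,"linear":[0,0,-25],"delta_rot":[0,0,0]},{"gripper":0,"linear":[0,0,-25],"delta_rot":[0,0,0]},{"gripper":0,"linear":[0,0,-25],"delta_rot":[0,0,0]},{"gripper":0,"linear":[15,0,-15],"delta_rot":[0,0,0]},{"gripper":0,"linear":[30,0,-10],"delta_rot":[0,0,0]},{"gripper":0,"linear":[40,0,0],"delta_rot":[0,0,0]},{"gripper":0,"linear":[40,0,0],"delta_rot":[0,0,0]},{"gripper":0,"linear":[25,0,0],"delta_rot":[0,0,0]},{"gripper":0,"linear":[0,0,0],"delta_rot":[0,0,0]}]';python3 goto.py 466 139 257 90 -45
python3 - <<'E'
from h import *
t=cam("top");s=cam("side"); cv2.imwrite("pics/p2.png",np.hstack([crop(s["image"],168,80,100,120,4),crop(t["image"],140,130,100,120,4)]))
E
```

```text
time: 26.65
eef_pos: [465.5, 54.4, 356.3]
ee_rot: [[-0.009, 1.0, -0.001], [0.5, 0.005, 0.866], [0.866, 0.008, -0.5]]
ft_force: [0.7, -0.9, 0.1]
grip_width: 87.4
grip_force: 0.0
shift in tool now [  5.6   0.6 136.1] in target frame [130.1   0.5 -40.6] turn [   0.45 -105.01    0.41] q [-30.9  24.5 104.5  48.   91.8 -48.7] target TCP [466.  175.1 293.1] t 26.65 now grasp [465.5  98.5 330.8]
```

View pics/p2.png

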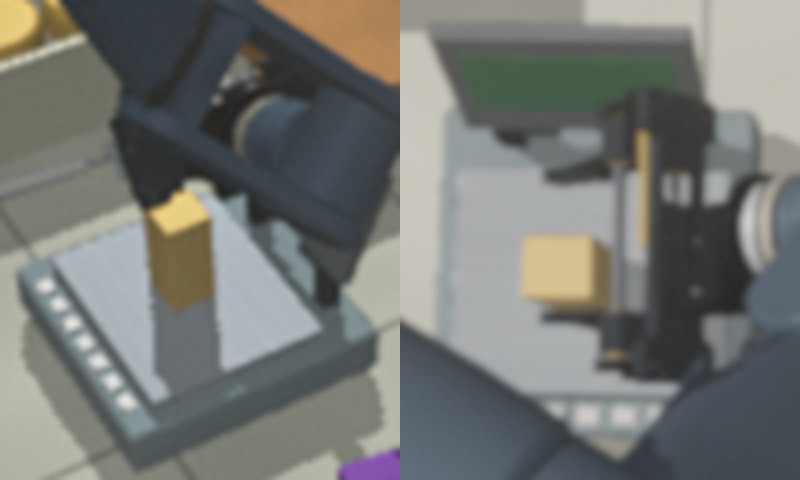

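Cheese stands on its end on the pan (top face around (158,268) in the right crop) and the display is unchanged. Now I swing the tool over for the second grasp.

```bash
python3 -m crank '[{"gripper":0,"linear":[0,0,0],"delta_rot":[0,-8.1,0]},{"gripper":0,"linear":[0,0,0],"delta_rot":[0,-8.1,0]},{"gripper":0,"linear":[0,0,0],"delta_rot":[0,-8.1,0]},{"gripper":0,"linear":[0,0,0],"delta_rot":[0,-8.1,0]},{"gripper":0,"linear":[0,0,0],"delta_rot":[0,-8.1,0]},{"gripper":0,"linear":[0,0,0],"delta_rot":[0,-8.1,0]},{"gripper":0,"linear":[0,0,0],"delta_rot":[0,-8.1,0]},{"gripper":0,"linear":[0,0,0],"delta_rot":[0,-8.1,0]},{"gripper":0,"linear":[0,0,0],"delta_rot":[0,-8.1,0]},{"gripper":0,"linear":[0,0,0],"delta_rot":[0,-8.1,0]},{"gripper":0,"linear":[0,0,0],"delta_rot":[0,-8.1,0]},{"gripper":0,"linear":[0,0,0],"delta_rot":[0,-8.1,0]},{"gripper":0,"linear":[0,0,0],"delta_rot":[0,-7.8,0]},{"gripper":0,"linear":[0,0,0],"delta_rot":[0,0,0]},{"gripper":0,"linear":[0,0,0],"delta_rot":[0,0,0]}]'
python3 goto.py 466 139 257 90 -45
python3 - <<'E'
from h import *
t=cam("top"); px=lambda a,b:(140+(a+.5)/4-.5,130+(b+.5)/4-.5)
for p in((122,236),(196,236),(196,299),(122,299)): print(np.round(ray(t,px(*p),190),1))
E
```

```text
time: 28.25
eef_pos: [465.9, 53.4, 352.1]
ee_rot: [[-0.003, 1.0, 0.002], [0.71, 0.003, -0.704], [-0.704, -0.001, -0.71]]
ft_force: [0.2, 0.5, -0.0]
grip_width: 86.9
grip_force: 0.0
shift in tool now [128.    0.6 -43.8] in target frame [ 1.278e+02  1.000e-01 -4.430e+01] turn [ 0.09 -0.23  0.19] q [ 12.8  22.4  98.3 -44.9  76.7  30.4] target TCP [466.  175.1 293.1] t 28.25 now grasp [466.   17.4 315.9]
[488.  167.1 190. ]
[488.2 110.  190. ]
[439.6 109.  190. ]
[439.4 165.8 190. ]
```

```bash
python3 -m crank '[{"gripper":0,"linear":[20,0,-9],"delta_rot":[0,0,0]},{"gripper":0,"linear":[26,0,-9],"delta_rot":[0,0,0]},{"gripper":0,"linear":[26,0,-9],"delta_rot":[0,0,0]},{"gripper":0,"linear":[26,0,-9],"delta_rot":[0,0,0]},{"gripper":0,"linear":[26,0,-9],"delta_rot":[0,0,0]},{"gripper":0,"linear":[26,0,-9],"delta_rot":[0,0,0]},{"gripper":0,"linear":[26,0,-9],"delta_rot":[0,0,0]},{"gripper":0,"linear":[20,0,-9],"delta_rot":[0,0,0]},{"gripper":0,"linear":[0,0,0],"delta_rot":[0,0,0]},{"gripper":0,"linear":[0,0,0],"delta_rot":[0,0,0]}]'
python3 goto.py 465 138 157 90 -45
```

```text
time: 29.3
eef_pos: [465.8, 242.8, 266.7]
ee_rot: [[-0.0, 1.0, 0.004], [0.709, 0.003, -0.706], [-0.706, 0.003, -0.709]]
ft_force: [-0.8, -0.2, -0.0]
grip_width: 86.9
grip_force: 0.0
shift in tool now [  3.3  -1.2 100.7] in target frame [  3.5  -0.8 100.7] turn [ 0.23 -0.13  0.01] q [ 31.   36.4  87.7 -37.6  84.3  44.5] target TCP [465.  174.1 193.1] t 29.3 now grasp [466.  206.8 230.6]
```

```bash
python3 -m crank '[{"gripper":0,"linear":[1.5,-0.5,13],"delta_rot":[0,0,0]},{"gripper":0,"linear":[1,-0.5,13],"delta_rot":[0,0,0]},{"gripper":0,"linear":[1,0,13],"delta_rot":[0,0,0]},{"gripper":0,"linear":[0,0,13],"delta_rot":[0,0,0]},{"gripper":0,"linear":[0,0,13],"delta_rot":[0,0,0]},{"gripper":0,"linear":[0,0,13],"delta_rot":[0,0,0]},{"gripper":0,"linear":[0,0,12],"delta_rot":[0,0,0]},{"gripper":0,"linear":[0,0,10],"delta_rot":[0,0,0]},{"gripper":0.2,"linear":[0,0,0],"delta_rot":[0,0,0]},{"gripper":0.3,"linear":[0,0,0],"delta_rot":[0,0,0]},{"gripper":1,"linear":[0,0,0],"delta_rot":[0,0,0]},{"gripper":1,"linear":[0,0,0],"delta_rot":[0,0,0]},{"gripper":1,"linear":[0,0,0],"delta_rot":[0,0,0]},{"gripper":1,"linear":[0,0,0],"delta_rot":[0,0,0]}]'
python3 goto.py 465 138 157 90 -45
```

```text
time: 30.7
eef_pos: [465.1, 175.5, 193.3]
ee_rot: [[-0.0, 1.0, 0.005], [0.709, 0.004, -0.705], [-0.705, 0.003, -0.709]]
ft_force: [0.4, 0.4, 0.8]
grip_width: 50.0
grip_force: 30.0
shift in tool now [-0.8 -0.1  1.2] in target frame [-0.8 -0.1  1.2] turn [ 0.3  -0.15  0.02] q [ 25.3  40.2  96.5 -42.3  71.8  49.3] target TCP [465.  174.1 193.1] t 30.7 now grasp [465.4 139.5 157.1]
```

```bash
python3 -m crank '[{"gripper":1,"linear":[-3,0,-3],"delta_rot":[0,0,0]},{"gripper":1,"linear":[-8,0,-8],"delta_rot":[0,0,0]},{"gripper":1,"linear":[-14,0,-14],"delta_rot":[0,0,0]},{"gripper":1,"linear":[-15,0,-15],"delta_rot":[0,0,0]},{"gripper":1,"linear":[-15,0,-15],"delta_rot":[0,0,0]},{"gripper":1,"linear":[-15,0,-15],"delta_rot":[0,0,0]},{"gripper":1,"linear":[-15,0,-15],"delta_rot":[0,0,0]},{"gripper":1,"linear":[-8,0,-8],"delta_rot":[0,0,0]},{"gripper":1,"linear":[0,0,0],"delta_rot":[0,0,0]}]'
python3 -m crank '[{"gripper":1,"linear":[0,0,0],"delta_rot":[0,5,0]},{"gripper":1,"linear":[0,0,0],"delta_rot":[0,8,0]},{"gripper":1,"linear":[0,0,0],"delta_rot":[0,8,0]},{"gripper":1,"linear":[0,0,0],"delta_rot":[0,8,0]},{"gripper":1,"linear":[0,0,0],"delta_rot":[0,8,0]},{"gripper":1,"linear":[0,0,0],"delta_rot":[0,8,0]},{"gripper":1,"linear":[0,0,0],"delta_rot":[0,8,0]},{"gripper":1,"linear":[0,0,0],"delta_rot":[0,8,0]},{"gripper":1,"linear":[0,0,0],"delta_rot":[0,8,0]},{"gripper":1,"linear":[0,0,0],"delta_rot":[0,8,0]},{"gripper":1,"linear":[0,0,0],"delta_rot":[0,8,0]},{"gripper":1,"linear":[0,0,0],"delta_rot":[0,5,0]},{"gripper":1,"linear":[0,0,0],"delta_rot":[0,0,0]},{"gripper":1,"linear":[0,0,0],"delta_rot":[0,0,0]}]'
python3 goto.py 466 112 125 90 45
```

```text
time: 31.6
eef_pos: [464.9, 175.1, 326.2]
ee_rot: [[0.002, 1.0, 0.007], [0.71, 0.003, -0.704], [-0.704, 0.006, -0.71]]
ft_force: [-0.3, 0.2, -2.5]
grip_width: 49.8
grip_force: 30.0
time: 33.0
eef_pos: [464.2, 174.4, 323.5]
ee_rot: [[-0.002, 1.0, -0.002], [0.707, 0.003, 0.707], [0.707, 0.0, -0.707]]
ft_force: [0.1, 0.3, -3.1]
grip_width: 49.9
grip_force: 30.0
shift in tool now [-184.5    1.5   45.3] in target frame [-184.5    1.8   45.3] turn [-0.12  0.01  0.13] q [-12.9  21.3 106.8  46.4  71.9 -36.3] target TCP [466.   75.9 161.1] t 33.0 now grasp [464.1 210.4 287.5]
```

```bash
python3 -m crank '[{"gripper":1,"linear":[-12,0.2,3],"delta_rot":[0,0,0]},{"gripper":1,"linear":[-19,0.2,5],"delta_rot":[0,0,0]},{"gripper":1,"linear":[-19,0.2,5],"delta_rot":[0,0,0]},{"gripper":1,"linear":[-19,0.2,5],"delta_rot":[0,0,0]},{"gripper":1,"linear":[-19,0.2,5],"delta_rot":[0,0,0]},{"gripper":1,"linear":[-19,0.2,5],"delta_rot":[0,0,0]},{"gripper":1,"linear":[-19,0.2,5],"delta_rot":[0,0,0]},{"gripper":1,"linear":[-19,0.2,5],"delta_rot":[0,0,0]},{"gripper":1,"linear":[-19,0.2,4],"delta_rot":[0,0,0]},{"gripper":1,"linear":[-12,0,2],"delta_rot":[0,0,0]},{"gripper":1,"linear":[-7,0,1],"delta_rot":[0,0,0]},{"gripper":1,"linear":[0,0,0],"delta_rot":[0,0,0]},{"gripper":1,"linear":[0,0,0],"delta_rot":[0,0,0]}]'
python3 goto.py 466 112 111 90 45
python3 - <<'E'
from h import *
t=cam("top");s=cam("side"); cv2.imwrite("pics/p3.png",np.hstack([crop(s["image"],168,80,100,120,4),crop(t["image"],140,130,100,120,4)]))
E
```

```text
time: 34.3
eef_pos: [467.2, 77.9, 163.5]
ee_rot: [[-0.005, 1.0, -0.0], [0.705, 0.004, 0.709], [0.709, 0.003, -0.705]]
ft_force: [-0.1, 0.7, -2.4]
grip_width: 49.7
grip_force: 30.0
shift in tool now [-13.   -1.3  10.2] in target frame [-13.   -1.2  10.2] turn [-0.02 -0.14  0.28] q [-24.3  39.5 111.7  47.3  61.5 -60.3] target TCP [466.   75.9 147.1] t 34.3 now grasp [467.2 114.1 127.5]
```

View pics/p3.png

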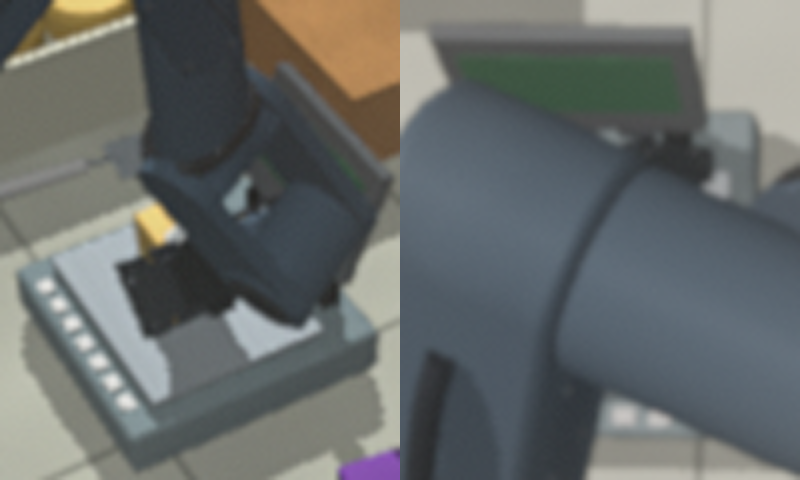

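The cheese's far end shows at (150,225) and it is held roughly flat above the pan. Lowering.

```bash
python3 -m crank '[{"gripper":1,"linear":[-3.5,-0.4,2.8],"delta_rot":[0,0,0]},{"gripper":1,"linear":[-3.5,-0.4,2.8],"delta_rot":[0,0,0]},{"gripper":1,"linear":[-3,-0.4,2.4],"delta_rot":[0,0,0]},{"gripper":1,"linear":[-1.5,0,1.2],"delta_rot":[0,0,0]},{"gripper":1,"linear":[0,0,0],"delta_rot":[0,0,0]},{"gripper":1,"linear":[0,0,0],"delta_rot":[0,0,0]}]'; python3 -m crank '[{"gripper":1,"linear":[-0.7,0,0.7],"delta_rot":[0,0,0]},{"gripper":1,"linear":[-0.7,0,0.7],"delta_rot":[0,0,0]},{"gripper":1,"linear":[0,0,0],"delta_rot":[0,0,0]}]'
```

```text
time: 35.0
eef_pos: [466.0, 76.1, 148.4]
ee_rot: [[-0.004, 1.0, -0.001], [0.705, 0.003, 0.709], [0.709, 0.002, -0.705]]
ft_force: [-0.1, 0.1, -2.9]
grip_width: 49.9
grip_force: 30.0
time: 35.3
eef_pos: [466.0, 76.0, 146.4]
ee_rot: [[-0.004, 1.0, -0.0], [0.705, 0.003, 0.709], [0.709, 0.003, -0.705]]
ft_force: [-0.8, -0.3, -3.3]
grip_width: 49.5
grip_force: 30.0
```

```bash
python3 -m crank '[{"gripper":1,"linear":[-0.7,0,0.7],"delta_rot":[0,0,0]},{"gripper":1,"linear":[0,0,0],"delta_rot":[0,0,0]}]'; python3 -m crank '[{"gripper":1,"linear":[-0.7,0,0.7],"delta_rot":[0,0,0]},{"gripper":1,"linear":[0,0,0],"delta_rot":[0,0,0]}]'
```

```text
time: 35.5
eef_pos: [466.0, 76.1, 145.4]
ee_rot: [[-0.004, 1.0, -0.001], [0.705, 0.003, 0.709], [0.709, 0.003, -0.705]]
ft_force: [-0.1, 0.4, -2.7]
grip_width: 50.1
grip_force: 30.0
time: 35.7
eef_pos: [466.0, 76.1, 144.4]
ee_rot: [[-0.004, 1.0, -0.001], [0.705, 0.003, 0.709], [0.709, 0.003, -0.705]]
ft_force: [0.4, 0.0, -3.6]
grip_width: 50.0
grip_force: 30.0
```

```bash
python3 -m crank '[{"gripper":1,"linear":[-0.7,0,0.7],"delta_rot":[0,0,0]},{"gripper":1,"linear":[0,0,0],"delta_rot":[0,0,0]}]'; python3 -m crank '[{"gripper":1,"linear":[-0.7,0,0.7],"delta_rot":[0,0,0]},{"gripper":1,"linear":[0,0,0],"delta_rot":[0,0,0]}]'
```

```text
time: 35.9
eef_pos: [466.0, 76.1, 143.8]
ee_rot: [[-0.004, 1.0, -0.0], [0.705, 0.003, 0.709], [0.709, 0.003, -0.705]]
ft_force: [0.4, -1.3, 0.8]
grip_width: 49.5
grip_force: 30.0
time: 36.1
eef_pos: [466.0, 76.0, 143.7]
ee_rot: [[-0.005, 1.0, -0.0], [0.704, 0.003, 0.71], [0.71, 0.003, -0.704]]
ft_force: [-0.2, -4.3, 8.5]
grip_width: 50.1
grip_force: 30.0
```

Touched down at about 8 N. Release and retreat.

```bash
python3 -m crank '[{"gripper":0.3,"linear":[0,0,0],"delta_rot":[0,0,0]},{"gripper":0.2,"linear":[0,0,0],"delta_rot":[0,0,0]},{"gripper":0,"linear":[0,0,0],"delta_rot":[0,0,0]},{"gripper":0,"linear":[0,0,0],"delta_rot":[0,0,0]},{"gripper":0,"linear":[0,0,0],"delta_rot":[0,0,0]},{"gripper":0,"linear":[0,0,-10],"delta_rot":[0,0,0]},{"gripper":0,"linear":[0,0,-20],"delta_rot":[0,0,0]},{"gripper":0,"linear":[0,0,-25],"delta_rot":[0,0,0]},{"gripper":0,"linear":[0,0,-25],"delta_rot":[0,0,0]},{"gripper":0,"linear":[0,0,-25],"delta_rot":[0,0,0]},{"gripper":0,"linear":[0,0,-25],"delta_rot":[0,0,0]},{"gripper":0,"linear":[10,0,-25],"delta_rot":[0,0,0]},{"gripper":0,"linear":[0,0,-25],"delta_rot":[0,0,0]},{"gripper":0,"linear":[0,0,-25],"delta_rot":[0,0,0]},{"gripper":0,"linear":[0,0,-25],"delta_rot":[0,0,0]},{"gripper":0,"linear":[0,0,-15],"delta_rot":[0,0,0]},{"gripper":0,"linear":[0,0,0],"delta_rot":[0,0,0]},{"gripper":0,"linear":[0,0,0],"delta_rot":[0,0,0]}]'
python3 - <<'E'
from h import *
t=cam("top");s=cam("side"); cv2.imwrite("pics/f1.png",np.hstack([crop(s["image"],168,80,100,120,4),crop(t["image"],140,130,100,120,4)]))
E
```

```text
time: 37.9
eef_pos: [465.6, -90.5, 322.5]
ee_rot: [[-0.004, 1.0, -0.0], [0.706, 0.003, 0.709], [0.709, 0.002, -0.706]]
ft_force: [0.2, 0.7, -0.3]
grip_width: 87.3
grip_force: 0.0
```

View pics/f1.png

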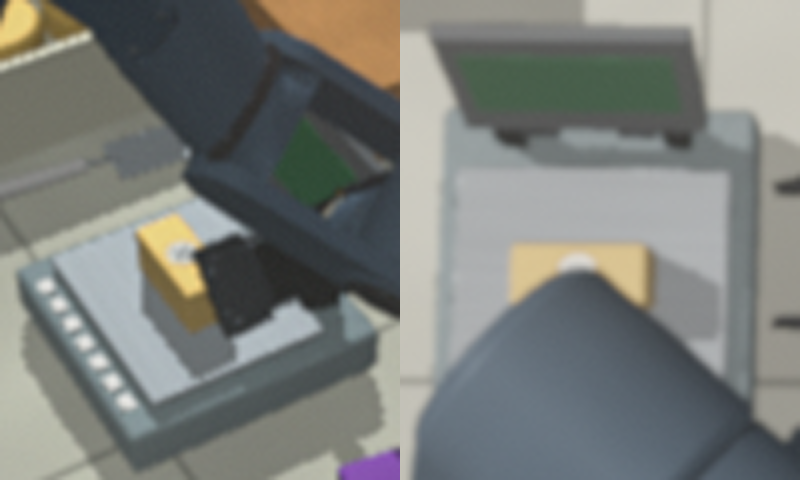

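The stamp is up at (180,252) in the side crop. The brick lies flat and near the pan's middle, the fingers are clear, and the display edge is unchanged at about 109°. Handing in.

```bash
python3 -c "
from plant import ctrl
print(ctrl.hand_in())"
```

```text
the job is handed in; nothing more can be done
None
```

I handed the job in at about 38 s: from the camera images the display leans back at about 109° and the cheese lies flat, stamp up, near the middle of the pan; the hand-in gave no verdict.

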